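Pass the tugboat through the bottle-neck gauge

ROBOT

A 6-joint arm with a two-finger parallel gripper is mounted at the origin on the work surface. World frame = base frame: x ahead of the robot, y to its left, z up, the work surface at z = 0. Lengths are in m, angles in degrees, forces in N, time in s.
With the tool pointing down it reaches from about 0.35 to 0.85 m from the base axis. Payload 8.1 kg.
Tool frame: the origin (TCP) lies on the centre line of the jaws, within the pads' length; the fingertips stand 14 mm ahead of it and the grasp point (between the pads) lies 5 mm behind it; x points along the fingers, z is the direction in which the jaws open and shut, and the axes are right-handed (so a half turn about x gives the same grasp; the last joint's range is limited). The gripper opens to 93 mm and grips with 3 to 60 N. Pads are 15 mm wide; open, the fingers measure 128 mm over their backs; the gripper's body (75 mm by 188 mm) begins 65 mm behind the grasp point.
Start: joints at [62.601, 7.471, 85.268, -0, 87.261, -4.893], TCP at [0.23, 0.554, 0.233] pointing down, gripper open.
Joint ranges: [-169.43, 169.43], [-51.17, 129.36], [1.28, 143.12], [-76.62, 256.62], [0, 156.53], [-152.29, 152.29]. Speed limits (degrees/s): [136.94, 136.94, 159.86, 180, 180, 180].

INTERFACE

Orientations are given as a 3x3 rotation matrix whose columns are the frame's x, y, z axes.
In Python, from rig import robot, snapshot, camera_model, close_job gives the robot as it stands.
- The arm moves only by the tool apply_moves, never from a script. Its argument "plan" is a list of rows, each a list of 7 numbers: the shift along the tool's x, y, z in units of 0.3 m (1.0 is 0.3 m), then the turn, a rotation vector about the tool's x, y, z in units of pi/4 rad (1.0 is pi/4 rad), then the closure, from -1 (fully open) to 1 (shut). In form: [[tx, ty, tz, rx, ry, rz, gripper], ...]. A call has 1 to 5 rows; each row is the pose to reach, as a shift and turn from the pose commanded when the call began, along the tool's axes at that moment; what a row does not reach only later rows make up. A row lasts 1/10 s, in which the tool goes at most 50 mm and 8.59 degrees, less where a joint would pass 70% of its speed; a pose out of reach is approached as far as the arm can. A call with a number of a shift or a turn outside -1 to 1 is refused whole. A call with a gripper value outside its range is refused whole. The fingers move at their own pace and stop on an object; "force" is the grip in N (left out, the last holds). Time passes only in rows, so rows that repeat a pose let the fingers close. It gives the time, the measured TCP pose, the force and the opening at its end, in the units of the state.
- robot.observe(): the state, without advancing time (a new reading comes with each control period).
- snapshot(name): name is "scene" or "side" or "wrist"; returns (picture, depth): 400x640x3 uint8, red, green, blue; 400x640 float32, m along the optical axis (not along the pixel's ray), 0 where there is no reading.
- camera_model(name): a dict with "fx", "fy", "cx", "cy" (pixels), "xyz" and "orientation" of the camera in the world. Camera axes: x right, y up, looking along -z (the intrinsics and any distortion apply to the point x, -y, -z); pixel columns grow to the right and rows downward; lengths in m; the calibration is good to about 2 mm. A picture is of the moment at which its call begins: read the wrist's pose just before it. camera_model takes no time and is no camera call; for the wrist camera it gives the pose at the moment of the call.
- close_job(): hands the job in, once; it reports no verdict.
The state is a dict: "clock": time; "qpos": joint angles; "joint_vel": joint speeds; "effort": joint torques, N m; "tool_pos": TCP position; "orientation": TCP orientation; "contact_force": force on the tool from outside, world axes, zero at the start; "ft_torque": the same for the moment, N m; "finger_gap": finger opening in m.
Only numpy, scipy, OpenCV 4.12 (cv2) and the standard library are available. Lean on these libraries where they do the work, as an engineer would, in place of code of your own. Each camera call takes 0.05 s, during which the arm holds its last target. There are 200 camera calls.

TASK

Check that the red tugboat will go through a bottle neck: with the fingertips, gently push it bow first across the desk, between the two brass pillars of the gauge, until the whole boat is out on the far side, then draw the hand away. Push on the hull only: do not touch the wheelhouse or funnel, do not squeeze, lift or tip the boat or jam it hard against the pillars, and leave the globe, the bell and the sanding block alone.

Things in the scene. Friction and masses are not known exactly. Their poses are not given: they have to be found in the camera images.
- tug_mid (a point): Middle of the loose lacquered red tugboat model (about 160 g), 12 mm above the desk. x points to the bow, z up. Hull 110 mm long, 44 mm wide, 24 mm high: straight vertical sides, flat stern, round bow of 22 mm radius. White wheelhouse and black funnel up to 58 mm above the desk. Starts up to 30 mm to one side of the gap's centre line and 0.35 rad askew.
- gauge: Gauge fixed to the desk: two upright brass pillars, 16 mm diameter, 40 mm tall, axes at y = +32 and -32 mm (clear gap 48 mm); outside them dark wooden feet (30 mm along x, 20 mm tall) reach to y = +-82 mm; a dark strip flush in the desk joins them. Origin on the desk midway between the pillars; x is the direction the boat must pass. It starts on the -x side, 130 to 170 mm back.
- globe_mid (a point): Middle of the small glass globe on a brass foot (bystander): 50 mm in diameter, 57 mm tall; the point is 28 mm above the desk.
- bell_mid (a point): Middle of the bronze ship's bell standing mouth down (bystander): 56 mm in diameter, 55 mm tall; the point is 27 mm above the desk.
- block_mid (a point): Middle of the boxwood sanding block (bystander): 65 mm (its x) by 38 mm (its y), 26 mm tall; the point is 13 mm above the desk.
- tug_bow (a point): Foremost point of the tugboat's bow, 55 mm ahead of its middle, 12 mm above the desk; axes as the boat's.
- tug_stern (a point): Centre of the tugboat's flat stern, 55 mm behind its middle, 12 mm above the desk; axes as the boat's.
- wheelhouse: White wheelhouse with red roof and black funnel, fixed on the tugboat's deck, not to be touched: 34 mm long, 26 mm wide, from 24 to 58 mm above the desk, from 11 mm behind to 23 mm ahead of the boat's middle. Origin and axes as tug.
- tug: The same tugboat, origin at the middle of its underside; axes as point tug_mid.
Not all that is in view belongs to the job. What is meant by the gauge is not pink, purple or turquoise, and is the smaller of those in its own colour.

How it is judged (in metres and radians):
On the way:
1. the boat's middle passes between the two pillars, bow first (x of tug_mid in the frame of gauge between -0.025 and 0.025 m and y of tug_mid in the frame of gauge between -0.012 and 0.012 m and x of tug_bow in the frame of gauge above 0.02 m), for 0.1 s.
At the end, for the whole second after the job is handed in: The whole boat is beyond the pillars (stern at least 9 mm past the line of the pillar axes, middle at most 250 mm past it and within 80 mm of the gap's centre line), bow still forward, standing flat on the desk and at rest; globe, bell and sanding block within 15 mm of where they were (x of tug_stern in the frame of gauge above 0.009 m and x of tug_mid in the frame of gauge between 0.062 and 0.25 m and y of tug_mid in the frame of gauge between -0.08 and 0.08 m and x of tug_bow in the frame of gauge above 0.09 m and angle between tug_mid's own z axis and vertical below 0.1 rad and height (world z) of tug_mid below 0.016 m and linear speed of tug below 0.01 m/s and distance of each of globe_mid, bell_mid, block_mid from where it was at the start of the episode below 0.015 m); the robot touches nothing.
It fails at once if the boat is lifted off the desk (height (world z) of tug_mid above 0.022 m).
It fails at once if the boat is tipped (angle between tug_mid's own z axis and vertical above 0.25 rad).
It fails at once if the boat is jammed hard against the gauge (over 35 N) (contact force between tug and gauge above 35 N).
It fails at once if the fingers squeeze or press the boat hard (over 35 N), or touch its wheelhouse or funnel (over 1.5 N) (contact force between the fingers and tug above 35 N or contact force between the fingers and wheelhouse above 1.5 N).
It fails at once if the globe, the bell or the sanding block is disturbed (moved over 15 mm) (distance of any of globe_mid, bell_mid, block_mid from where it was at the start of the episode above 0.015 m).
It also fails if it takes over 72 s, if anything falls off the work surface, if the arm or the gripper's body presses on something with over 40 N, if the wrist force passes 120 N, or if a joint passes its speed limit or range.

## Working session

There is one attempt and no reset: what is moved stays moved. The work goes in short steps, Python scripts to look and compute and a tool call to move; the robot and the scene stay as the last step left them, time stands still between calls to the robot, and variables do not carry over. Pictures are saved under pics/ and viewed, about 8 in all and at most 12, crops included, and the job is handed in when it is done.

Besides the shell and the picture viewer there is one more tool, called as name(argument=value, ...), one argument or row to a line, values as JSON. apply_moves: Moves the arm, as the interface text tells. Shifts and turns lie within -1 to 1; 1 stands for 0.3 m of shift or pi/4 rad of turn. Its arguments: {"type":"object","properties":{"plan":{"type":"array","items":{"type":"array","items":{"type":"number"}}},"force":{"type":"number"}},"required":["plan"]}

```bash
ls; mkdir -p pics
cat > h.py <<'E'
import numpy as np, cv2
from rig import robot, snapshot, camera_model, close_job
def grab(n):
    m=camera_model(n); p,d=snapshot(n); return p,d,m
def cloud(d,m):
    v,u=np.mgrid[0:d.shape[0],0:d.shape[1]]
    c=np.stack([(u-m['cx'])/m['fx']*d,-(v-m['cy'])/m['fy']*d,-d],-1)
    return c@np.array(m['orientation']).T+np.array(m['xyz'])
def save(n,p): cv2.imwrite('pics/'+n,cv2.cvtColor(p,cv2.COLOR_RGB2BGR))
E
python3 - <<'E'
from h import *
for n in("scene","side"):
    p,d,m=grab(n); save(n+'1.png',p); np.savez(n+'1.npz',p=p,d=d,w=cloud(d,m)); print(n,m)
print(robot.observe())
E
```

```text
pics
scene {'fx': 406.1877759268614, 'fy': 406.1877759268614, 'cx': 314.89762948461555, 'cy': 204.07662535964712, 'xyz': array([1.0217909 , 0.18324918, 0.87883928]), 'orientation': array([[-0.39107485, -0.74686527,  0.53782222],
       [ 0.92017836, -0.30571936,  0.24455562],
       [-0.01822743,  0.59053192,  0.80680841]])}
side {'fx': 400.9047866972776, 'fy': 400.9047866972776, 'cx': 326.6488802611413, 'cy': 196.97243081145984, 'xyz': array([ 0.18533072, -0.85040768,  0.91427482]), 'orientation': array([[ 0.92834775,  0.26707554, -0.25853648],
       [-0.37169645,  0.67352538, -0.63890948],
       [ 0.00349378,  0.68922727,  0.7245368 ]])}
{'clock': 0.1, 'qpos': array([ 6.26012382e+01,  7.51252128e+00,  8.53228379e+01, -1.60452922e-03,
        8.72614472e+01, -4.89153167e+00]), 'joint_vel': array([ 0.10906933, -0.16438844, -0.1293235 , -0.0395628 , -0.01274746,
       -0.02976041]), 'effort': array([ 1.19013552e-03, -5.61346149e+01, -4.93093336e+01,  7.70557229e-02,
        2.92443938e-02, -9.17889543e-05]), 'tool_pos': array([0.22942676, 0.55387107, 0.23167612]), 'orientation': array([[-7.52681853e-04, -9.23831712e-01,  3.82798121e-01],
       [-1.51293286e-03,  3.82798843e-01,  9.23830480e-01],
       [-9.99998572e-01,  1.16202581e-04, -1.68582110e-03]]), 'contact_force': array([-0.21095339,  0.29023524, -0.28648775]), 'ft_torque': array([ 0.02329958,  0.04985142, -0.02958637]), 'finger_gap': 0.09271831125003988}
```

View pics/scene1.png

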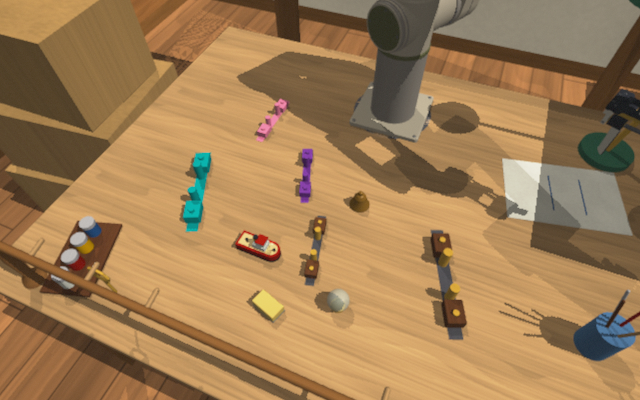

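View pics/side1.png

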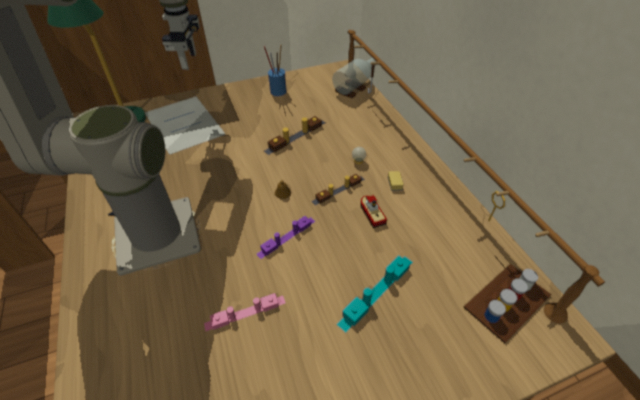

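Scene view: five gauges, namely turquoise (197,190), pink (272,118), purple (306,175), small brown/brass (316,247) and large brown/brass (448,280). The boat is at (258,246), the bell at (359,201), the globe at (338,300) and the block at (268,305). The brown pair is the only colour allowed, so I choose the smaller one at (316,247), and check it in a crop with sizes.

Run:
```python
from h import *
f=np.load('scene1.npz');p=f['p'];w=f['w']
save('crop1.png',cv2.resize(p[190:330,220:380],None,fx=5,fy=4.2,interpolation=cv2.INTER_CUBIC)[:600])
for n in('scene','side'):
    f=np.load(n+'1.npz');p=f['p'];w=f['w']
    hsv=cv2.cvtColor(p,cv2.COLOR_RGB2HSV).astype(int); H,S,V=hsv[...,0],hsv[...,1],hsv[...,2]
    hgt=w[...,2]
    roi=(w[...,0]>.2)&(w[...,0]<.9)&(w[...,1]>-.5)&(w[...,1]<.5)&(hgt>.008)&(hgt<.08)
    k,lab,st,cen=cv2.connectedComponentsWithStats(roi.astype(np.uint8))
    for i in range(1,k):
        if st[i,4]<15: continue
        q=w[lab==i]; 
        r=cv2.minAreaRect(q[:,:2].astype(np.float32)*1000)
        print(n,cen[i].round(),st[i,4],'med',np.median(q,0).round(3),'rect',np.round(r[0]),np.round(r[1]),round(r[2]),'ztop',np.percentile(q[:,2],98).round(3),'rgb',p[lab==i].mean(0).round())
```

```text
scene [264. 127.] 165 med [ 0.24  -0.333  0.019] rect [ 238. -335.] [59. 32.] 0 ztop 0.04 rgb [198. 113. 135.]
scene [306. 156.] 150 med [ 0.303 -0.163  0.02 ] rect [ 301. -168.] [61. 30.] 19 ztop 0.041 rgb [110.  56. 132.]
scene [201. 164.] 348 med [ 0.445 -0.422  0.027] rect [ 443. -432.] [84. 42.] 25 ztop 0.056 rgb [ 16. 142. 136.]
scene [304. 185.] 208 med [ 0.403 -0.129  0.02 ] rect [ 401. -129.] [58. 30.] 19 ztop 0.04 rgb [115.  59. 137.]
scene [192. 207.] 491 med [ 0.585 -0.367  0.027] rect [ 579. -371.] [81. 42.] 26 ztop 0.055 rgb [ 17. 146. 139.]
scene [359. 201.] 242 med [0.402 0.028 0.028] rect [400.  28.] [34. 48.] 17 ztop 0.053 rgb [104.  75.  33.]
scene [318. 227.] 220 med [ 0.51  -0.039  0.02 ] rect [511. -41.] [58. 30.] 14 ztop 0.04 rgb [129.  91.  44.]
scene [258. 246.] 825 med [ 0.624 -0.149  0.024] rect [ 617. -157.] [ 47. 112.] 0 ztop 0.056 rgb [161.  99.  71.]
scene [441. 248.] 520 med [0.458 0.258 0.027] rect [457. 258.] [80. 42.] 23 ztop 0.056 rgb [112.  79.  39.]
scene [311. 265.] 289 med [ 0.618 -0.015  0.02 ] rect [615. -16.] [58. 30.] 15 ztop 0.04 rgb [122.
[... 1491 characters left out ...]
op 0.058 rgb [120.  78.  55.]
side [300. 223.] 191 med [ 0.396 -0.135  0.021] rect [ 395. -129.] [58. 33.] 22 ztop 0.041 rgb [ 97.  57. 111.]
side [271. 243.] 228 med [ 0.294 -0.169  0.02 ] rect [ 295. -167.] [58. 33.] 19 ztop 0.042 rgb [103.  61. 116.]
side [396. 268.] 432 med [ 0.576 -0.379  0.029] rect [ 574. -371.] [82. 43.] 24 ztop 0.057 rgb [ 15. 116. 110.]
side [504. 275.] 224 med [ 0.845 -0.489  0.009] rect [ 823. -496.] [125.  35.] 15 ztop 0.012 rgb [77. 50. 29.]
side [358. 307.] 588 med [ 0.434 -0.436  0.028] rect [ 440. -433.] [82. 42.] 25 ztop 0.057 rgb [ 17. 120. 115.]
side [265. 302.] 288 med [ 0.232 -0.339  0.021] rect [ 231. -335.] [32. 58.] 88 ztop 0.042 rgb [168. 110. 125.]
```

View pics/crop1.png

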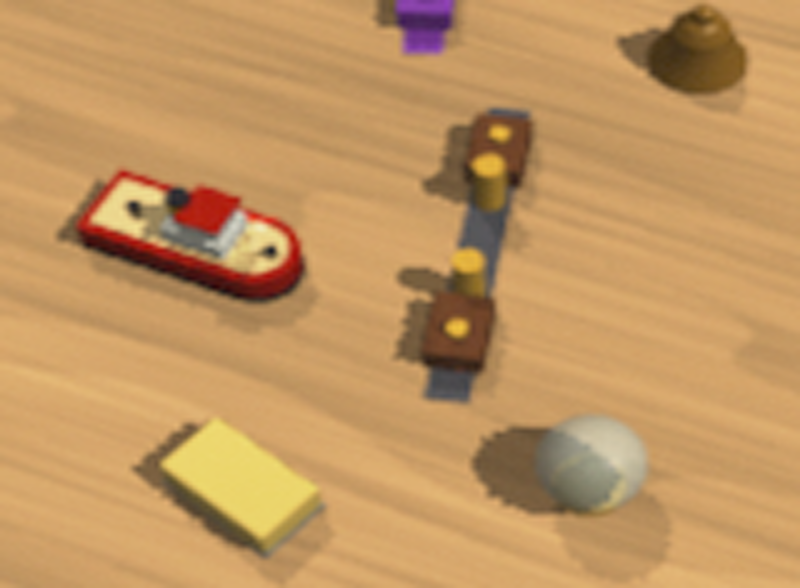

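The crop confirms it: small brown gauge with pillars around scene px (318,228) and (313,252); feet 0.11 m apart against 0.15 m for the large one. The boat's bow points at the gauge. In the gauge frame the boat is at about (-137, -25) mm and askew by -13°. The plan is to push its starboard side flush sideways with the closed fingers, which centres and aligns it, and then push the stern.

```bash
cat >> h.py <<'E'
from scipy.spatial.transform import Rotation as Ro
def go(xyz,ang):
    """row numbers to take TCP to xyz pointing down with tool z at heading ang (deg)"""
    s=robot.observe(); R=np.array(s['orientation'])
    a=np.radians(ang); z=np.array([np.cos(a),np.sin(a),0]); x=np.array([0,0,-1.]); T=np.stack([x,np.cross(z,x),z],1)
    t=R.T@(np.array(xyz)-s['tool_pos'])/0.3; r=Ro.from_matrix(R.T@T).as_rotvec()/(np.pi/4)
    print('t',s['clock'],'pos',s['tool_pos'].round(4),'shift',t.round(3),'turn',r.round(3),'F',np.round(s['contact_force'],1))
E
python3 -c "
from h import *
go([.667,-.137,.25],103)"
```

```text
t 0.1 pos [0.2294 0.5539 0.2317] shift [-0.059 -2.229 -1.569] turn [-0.789 -0.002 -0.001] F [-0.2  0.3 -0.3]
```

apply_moves(
  plan=[
    [-0.06,-0.56,-0.39,0,0,0,1],
    [-0.06,-0.56,-0.39,0,0,0,1],
    [-0.06,-0.56,-0.39,0,0,0,1],
    [-0.06,-0.56,-0.39,0,0,0,1],
    [-0.06,-0.56,-0.39,0,0,0,1],
  ],
  force=20,
)

```text
clock: 0.6
tool_pos: [0.3427, 0.3781, 0.251]
orientation: [[0.001, -0.922, 0.387], [-0.001, 0.387, 0.922], [-1.0, -0.002, -0.001]]
contact_force: [0.2, 0.9, -0.1]
finger_gap: 0.0579
```

apply_moves(
  plan=[
    [0,-0.56,-0.39,0,0,0,1],
    [0,-0.56,-0.39,0,0,0,1],
    [0,-0.56,-0.39,0,0,0,1],
    [0,-0.56,-0.39,0,0,0,1],
    [0,-0.56,-0.39,0,0,0,1],
  ],
)

```text
clock: 1.1
tool_pos: [0.4525, 0.2054, 0.2502]
orientation: [[0.0, -0.922, 0.388], [-0.002, 0.388, 0.922], [-1.0, -0.001, -0.002]]
contact_force: [-1.2, 0.7, -0.2]
finger_gap: 0.0174
```

apply_moves(
  plan=[
    [0,-0.56,-0.39,0,0,0,1],
    [0,-0.56,-0.39,0,0,0,1],
    [0,-0.56,-0.39,0,0,0,1],
    [0,-0.56,-0.39,0,0,0,1],
    [0,-0.56,-0.39,0,0,0,1],
  ],
)

```text
clock: 1.6
tool_pos: [0.5625, 0.0335, 0.2497]
orientation: [[-0.001, -0.922, 0.386], [-0.001, 0.386, 0.922], [-1.0, 0.0, -0.001]]
contact_force: [-0.6, -0.4, 1.0]
finger_gap: 0.0006
```

apply_moves(
  plan=[
    [0,-0.55,-0.39,-0.2,0,0,1],
    [0,-0.55,-0.39,-0.4,0,0,1],
    [0,-0.55,-0.39,-0.6,0,0,1],
    [0,-0.55,-0.39,-0.79,0,0,1],
    [0,-0.55,-0.39,-0.79,0,0,1],
  ],
)

```text
clock: 2.1
tool_pos: [0.6696, -0.1376, 0.2473]
orientation: [[-0.004, -0.974, -0.228], [-0.0, -0.228, 0.974], [-1.0, 0.003, 0.001]]
contact_force: [-0.6, -0.2, -0.1]
finger_gap: 0.0006
```

Run:
```python
from h import *
go([.667,-.137,.25],103)
p,d,m=grab('wrist'); save('w1.png',p); np.savez('w1.npz',p=p,d=d,w=cloud(d,m)); print(m)
w=cloud(d,m);h=w[...,2]
roi=((h>.008)&(h<.08)&(d>0)).astype(np.uint8)
k,lab,st,cen=cv2.connectedComponentsWithStats(roi)
for i in range(1,k):
    if st[i,4]<100: continue
    q=w[lab==i]; r=cv2.minAreaRect(q[:,:2].astype(np.float32)*1000)
    print(cen[i].round(),st[i,4],'rect',np.round(r[0],1),np.round(r[1]),round(r[2],1),np.percentile(q[:,2],98).round(3),p[lab==i].mean(0).round())
print('desk',np.median(h[(h<.008)&(h>-.02)]))
```

```text
t 2.1 pos [ 0.6696 -0.1376  0.2473] shift [-0.009  0.008  0.004] turn [ 0.004  0.001 -0.004] F [-0.6 -0.2 -0.1]
{'fx': 286.11271340018374, 'fy': 286.11271340018374, 'cx': 313.34070113255956, 'cy': 198.4567091162432, 'xyz': array([ 0.5908899 , -0.15515458,  0.39997457]), 'orientation': array([[-0.22782918, -0.93117328, -0.28462287],
       [ 0.97370049, -0.21754764, -0.06767846],
       [ 0.00110134, -0.29255656,  0.95624759]])}
[140.  54.] 3026 rect [ 575.5 -369.3] [81. 43.] 24.7 0.057 [ 41. 132. 127.]
[420.  62.] 1253 rect [508.6 -40.4] [58. 30.] 13.3 0.041 [105.  75.  44.]
[307. 129.] 2910 rect [ 614.7 -154.6] [110.  44.] 89.1 0.058 [159.  98.  73.]
[ 25. 204.] 5515 rect [ 798.2 -538.9] [200. 103.] 17.1 0.053 [86. 61. 46.]
[412. 153.] 975 rect [611.4 -15.2] [58. 30.] 13.7 0.041 [109.  79.  47.]
[630. 198.] 977 rect [595.4 302.9] [81. 25.] 11.8 0.029 [43. 28. 18.]
[464. 216.] 1177 rect [676.7  74. ] [46. 46.] 21.7 0.057 [140. 135. 114.]
[349. 231.] 1260 rect [741.5 -67.1] [64. 38.] 72.2 0.028 [199. 176. 105.]
desk 0.0004713747649628952
```

View pics/w1.png

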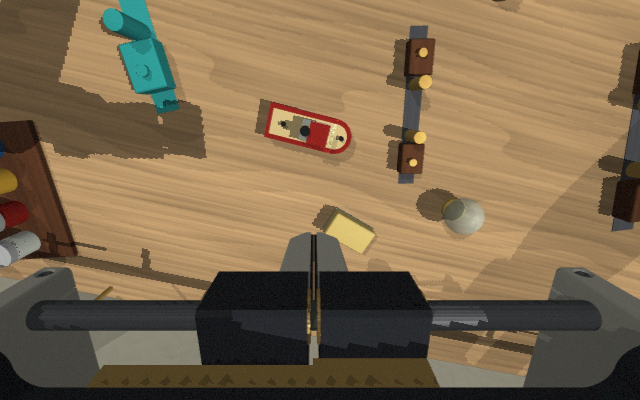

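Wrist view: boat at (307,129) with bow right, gauge feet at (420,62) and (412,153), fingertips at (314,235) clear of the block at (349,231), which lies beyond them. Refined values: gauge centre (560,-28), x heading 103.6°, boat at gauge (-136,-24), -14.4°. I descend beside the hull.

apply_moves(
  plan=[
    [0.16,0,0,0,0,0,1],
    [0.32,0,0,0,0,0,1],
    [0.48,0,0,0,0,0,1],
    [0.64,0,0,0,0,0,1],
    [0.75,0,0,0,0,0,1],
  ],
)

```text
clock: 2.65
tool_pos: [0.6663, -0.1307, 0.0218]
orientation: [[-0.004, -0.974, -0.226], [0.002, -0.226, 0.974], [-1.0, 0.004, 0.003]]
contact_force: [-0.1, -0.8, -1.2]
finger_gap: 0.0002
```

apply_moves(
  plan=[
    [0,0.015,0,0,0,0,1],
    [0,0.03,0,0,0,0,1],
    [0,0.04,0,0,0,0,1],
    [0,0.05,0,0,0,0,1],
    [0,0.06,0,0,0,0,1],
  ],
)

```text
clock: 3.15
tool_pos: [0.6523, -0.1386, 0.0283]
orientation: [[0.004, -0.974, -0.225], [-0.001, -0.225, 0.974], [-1.0, -0.003, -0.002]]
contact_force: [-0.1, 0.6, -0.3]
finger_gap: 0.0006
```

apply_moves(
  plan=[
    [0,0.01,0,0,0,0,1],
    [0,0.02,0,0,0,0,1],
    [0,0.03,0,0,0,0,1],
    [0,0.04,0,0,0,0,1],
    [0,0.05,0,0,0,0,1],
  ],
)

```text
clock: 3.65
tool_pos: [0.6363, -0.1416, 0.0257]
orientation: [[0.0, -0.974, -0.226], [0.0, -0.226, 0.974], [-1.0, -0.0, 0.0]]
contact_force: [1.7, 0.7, 0.8]
finger_gap: 0.0006
```

apply_moves(
  plan=[
    [0,0.008,0,0,0,0,1],
    [0,0.016,0,0,0,0,1],
    [0,0.024,0,0,0,0,1],
    [0,0.03,0,0,0,0,1],
    [0,0.03,0,0,0,0,1],
  ],
)

```text
clock: 4.15
tool_pos: [0.6273, -0.1437, 0.0255]
orientation: [[-0.0, -0.974, -0.226], [-0.0, -0.226, 0.974], [-1.0, 0.0, 0.0]]
contact_force: [0.5, 0.1, -0.1]
finger_gap: 0.0004
```

```bash
cat >> h.py <<'E'
A=np.radians(13.6); C=np.array([.560,-.0278]); ex=np.array([-np.sin(A),np.cos(A)]); ey=np.array([-np.cos(A),-np.sin(A)])
def G(p): r=np.asarray(p)[...,:2]-C; return np.stack([r@ex,r@ey],-1)*1000
def W(x,y): return C+(x*ex+y*ey)/1000
def tug(n):
    p,d,m=grab(n); w=cloud(d,m); h=w[...,2]; g=G(w)
    roi=((h>.015)&(h<.075)&(d>0)&(abs(g[...,1])<90)&(g[...,0]>-260)&(g[...,0]<200))
    hsv=cv2.cvtColor(p,cv2.COLOR_RGB2HSV).astype(int)
    red=roi&((hsv[...,0]<6)|(hsv[...,0]>174))&(hsv[...,1]>170)&(hsv[...,2]>50)&(h<.03)
    q=g[red]; r=cv2.minAreaRect(q.astype(np.float32))
    print(n,'red',red.sum(),np.round(r[0],1),np.round(r[1],1),round(r[2],1),'fw',(q.min(0)).round(1),q.max(0).round(1))
    return p
def tcp():
    s=robot.observe(); print('t',s['clock'],'tcpG',G(s['tool_pos']).round(1),'z',s['tool_pos'][2].round(4),'F',s['contact_force'].round(1))
E
python3 - <<'E'
from h import *
tcp()
p=tug('wrist'); save('w2.png',p); tug('side'); tug('scene')
E
```

```text
t 4.15 tcpG [-128.5  -38.1] z 0.0255 F [ 0.5  0.1 -0.1]
wrist red 4245 [-140.2   -7.4] [ 44.5 109.8] 87.6 fw [-195.9  -30.6] [-85.4  17.1]
side red 82 [-156.7   12.8] [99.2 36.8] 21.0 fw [-196.8  -21.8] [-103.8   19.4]
scene red 43 [-141.1  -19.5] [ 26.1 108.5] 88.6 fw [-195.   -33.3] [-86.7  -5.2]
```

View pics/w2.png

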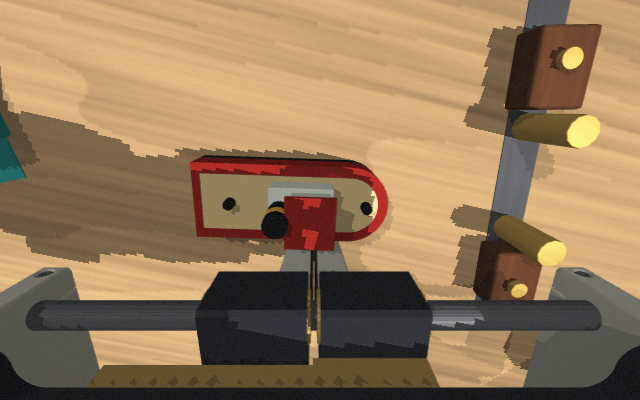

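Wrist view: the boat (290,200) is now lying nearly flush on the fingers, heading through the gap, with pillars at (560,130) and (530,240). It reads (-140,-7.4) at -2.4° in the gauge frame, so I push 8 mm more with a small turn.

apply_moves(
  plan=[
    [0,0.005,0,-0.02,0,0,1],
    [0,0.011,0,-0.04,0,0,1],
    [0,0.017,0,-0.06,0,0,1],
    [0,0.023,0,-0.06,0,0,1],
    [0,0.027,0,-0.06,0,0,1],
  ],
)

```text
clock: 4.8
tool_pos: [0.6195, -0.1454, 0.0256]
orientation: [[-0.0, -0.963, -0.271], [0.0, -0.271, 0.963], [-1.0, 0.0, 0.0]]
contact_force: [0.3, 1.0, -0.2]
finger_gap: 0.0005
```

Run:
```python
from h import *
tcp()
tug('wrist')
```

```text
t 4.8 tcpG [-128.3  -30.2] z 0.0256 F [ 0.3  1.  -0.2]
wrist red 4268 [-142.2   -1.2] [110.   44.9] 2.0 fw [-197.8  -24.9] [-87.2  22.2]
```

Boat at (-142,-1), +2°. Now I retreat, lift, turn and go behind the stern.

apply_moves(
  plan=[
    [0,-0.05,0,0,0,0,1],
    [0,-0.1,0,0,0,0,1],
    [-0.15,-0.1,0,0,0,0,1],
    [-0.3,-0.1,0,0,0,0,1],
    [-0.45,-0.1,0,0,0,0,1],
  ],
)

```text
clock: 5.35
tool_pos: [0.6481, -0.1372, 0.1615]
orientation: [[-0.001, -0.963, -0.271], [0.0, -0.271, 0.963], [-1.0, 0.001, 0.001]]
contact_force: [1.3, -0.6, 0.1]
finger_gap: 0.0007
```

apply_moves(
  plan=[
    [0,0.1,-0.12,0.18,0,0,1],
    [0,0.19,-0.24,0.36,0,0,1],
    [0,0.19,-0.35,0.54,0,0,1],
    [0,0.19,-0.35,0.72,0,0,1],
    [0,0.19,-0.35,0.9,0,0,1],
  ],
)

```text
clock: 5.85
tool_pos: [0.6218, -0.2554, 0.1605]
orientation: [[-0.0, -0.905, 0.426], [-0.0, 0.426, 0.905], [-1.0, 0.0, -0.0]]
contact_force: [0.4, 0.9, 0.7]
finger_gap: 0.0007
```

apply_moves(
  plan=[
    [0,0,0,0.18,0,0,1],
    [0,0,0,0.36,0,0,1],
    [0,0,0,0.54,0,0,1],
    [0,0,0,0.72,0,0,1],
    [0,0,0,0.9,0,0,1],
  ],
)

```text
clock: 6.35
tool_pos: [0.6221, -0.2539, 0.1606]
orientation: [[-0.0, -0.413, 0.911], [-0.0, 0.911, 0.413], [-1.0, 0.0, -0.0]]
contact_force: [-0.2, -0.1, -0.2]
finger_gap: 0.0007
```

Run:
```python
from h import *
tcp()
p=tug('wrist'); save('w3.png',p)
go(list(W(-228,-3))+[.0255],13.6)
```

```text
t 6.35 tcpG [-234.4   -7.2] z 0.1606 F [-0.2 -0.1 -0.2]
wrist red 1616 [-142.   -1.] [110.   43.6] 2.2 fw [-197.4  -24.4] [-87.1  21.9]
t 6.4 pos [ 0.6221 -0.2539  0.1606] shift [ 0.45   0.023 -0.01 ] turn [ 0.229 -0.    -0.   ] F [-0.2  0.4 -0.3]
```

View pics/w3.png

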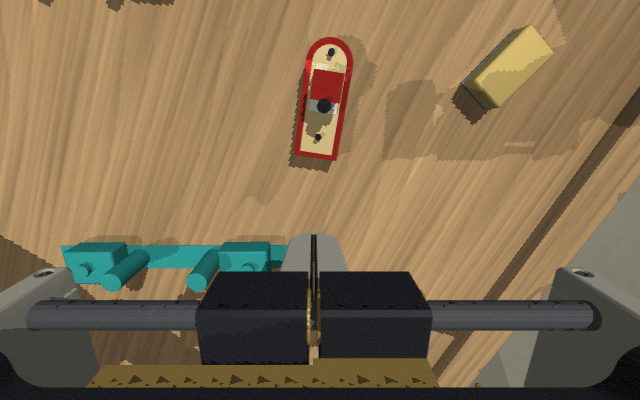

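Wrist view: boat (323,98) straight ahead of the fingers (314,240), stern edge at (318,157). I descend behind the stern.

apply_moves(
  plan=[
    [0.1,0.02,-0.01,0.115,0,0,1],
    [0.22,0.02,-0.012,0.229,0,0,1],
    [0.34,0.02,-0.012,0.229,0,0,1],
    [0.45,0.02,-0.012,0.229,0,0,1],
    [0.45,0.02,-0.012,0.229,0,0,1],
  ],
)

```text
clock: 6.9
tool_pos: [0.6121, -0.2478, 0.0194]
orientation: [[-0.009, -0.252, 0.968], [0.005, 0.968, 0.252], [-1.0, 0.007, -0.008]]
contact_force: [-0.5, -0.1, -0.8]
finger_gap: 0.0001
```

Run:
```python
from h import *
tcp()
go(list(W(-150,-2))+[.0255],13.6)
```

```text
t 6.9 tcpG [-226.1    1.1] z 0.0194 F [-0.5 -0.1 -0.8]
t 6.9 pos [ 0.6121 -0.2478  0.0194] shift [-0.019  0.253  0.015] turn [ 0.022 -0.01  -0.009] F [-0.5 -0.1 -0.8]
```

apply_moves(
  plan=[
    [0,0.015,0,0,0,0,1],
    [0,0.03,0,0,0,0,1],
    [0,0.04,0,0,0,0,1],
    [0,0.045,0,0,0,0,1],
    [0,0.05,0,0,0,0,1],
  ],
)

```text
clock: 7.4
tool_pos: [0.6134, -0.2354, 0.0269]
orientation: [[0.002, -0.25, 0.968], [-0.001, 0.968, 0.25], [-1.0, -0.001, 0.001]]
contact_force: [0.2, 0.5, -0.5]
finger_gap: 0.0009
```

Run:
```python
from h import *
tcp()
go(list(W(-150,-2))+[.0255],13.6)
```

```text
t 7.4 tcpG [-214.4   -3.1] z 0.0269 F [ 0.2  0.5 -0.5]
t 7.4 pos [ 0.6134 -0.2354  0.0269] shift [ 0.005  0.215 -0.   ] turn [0.019 0.002 0.002] F [ 0.2  0.5 -0.5]
```

apply_moves(
  plan=[
    [0,0.015,0,0.019,0,0,1],
    [0,0.03,0,0.019,0,0,1],
    [0,0.043,0,0.019,0,0,1],
    [0,0.056,0,0.019,0,0,1],
    [0,0.07,0,0.019,0,0,1],
  ],
)

```text
clock: 7.9
tool_pos: [0.6076, -0.215, 0.0259]
orientation: [[0.0, -0.235, 0.972], [-0.0, 0.972, 0.235], [-1.0, -0.001, 0.0]]
contact_force: [0.1, -2.2, 1.8]
finger_gap: 0.0004
```

apply_moves(
  plan=[
    [0,0.015,0,0,0,0,1],
    [0,0.03,0,0,0,0,1],
    [0,0.045,0,0,0,0,1],
    [0,0.06,0,0,0,0,1],
    [0,0.07,0,0,0,0,1],
  ],
)

```text
clock: 8.4
tool_pos: [0.6024, -0.1941, 0.0256]
orientation: [[-0.0, -0.235, 0.972], [0.0, 0.972, 0.235], [-1.0, 0.0, -0.0]]
contact_force: [0.2, -2.2, 2.0]
finger_gap: 0.0004
```

Run:
```python
from h import *
tcp()
tug('wrist'); tug('scene')
go(list(W(0,0))+[.0255],13.6)
```

```text
t 8.4 tcpG [-171.6   -2.1] z 0.0256 F [ 0.2 -2.2  2. ]
wrist red 5195 [-106.5   -2.6] [110.3  43.9] 0.0 fw [-161.7  -24.6] [-51.4  19.4]
scene red 208 [-107.    -4.7] [ 47.1 108.4] 89.6 fw [-161.4  -28.2] [-52.8  19. ]
t 8.5 pos [ 0.6022 -0.1938  0.0253] shift [-0.     0.571 -0.007] turn [ 0.    -0.001 -0.001] F [-0.3 -0.1 -0.3]
```

Aligned, but the clearance is only ±2 mm per side, so I measure the pillars relative to the boat in the same wrist view.

Run:
```python
from h import *
p,d,m=grab('wrist'); w=cloud(d,m); g=G(w); h=w[...,2]; save('w4.png',p)
top=(h>.036)&(h<.045)&(abs(g[...,0])<25)&(abs(g[...,1])<60)
k,lab,st,cen=cv2.connectedComponentsWithStats(top.astype(np.uint8))
for i in range(1,k):
    if st[i,4]<20: continue
    q=g[lab==i]; c,r=cv2.minEnclosingCircle(q.astype(np.float32)); print(cen[i].round(),st[i,4],np.round(c,1),round(r,1),q.min(0).round(1),q.max(0).round(1))
```

```text
(no output)
```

View pics/w4.png

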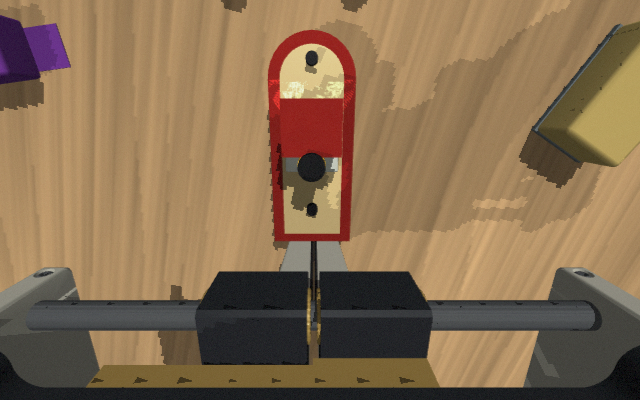

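Wrist view: boat (312,140) square on the fingers (312,245), but the gauge is just out of the frame at the top. I take the pillars from the w2 pose data type, i.e. the scene camera, instead.

Run:
```python
from h import *
def pil(g,h,t):
    top=(h>.030)&(h<.045)&(abs(g[...,0])<25)&(abs(g[...,1])<60)
    k,lab,st,cen=cv2.connectedComponentsWithStats(top.astype(np.uint8))
    for i in range(1,k):
        if st[i,4]<6: continue
        q=g[lab==i]; c,r=cv2.minEnclosingCircle(q.astype(np.float32)); print(t,cen[i].round(),st[i,4],np.round(c,1),round(r,1),q.min(0).round(1),q.max(0).round(1))
f=np.load('w1.npz'); pil(G(f['w']),f['w'][...,2],'w1')
p,d,m=grab('scene'); w=cloud(d,m); g=G(w); h=w[...,2]; pil(g,h,'scene')
b=(h>.012)&(h<.03)&(abs(g[...,1])<60)&(g[...,0]<-40)&(g[...,0]>-165)
q=g[b]; print('boat',np.round(np.percentile(q,[1,99],axis=0),1))
for x in range(-150,-60,20):
    s=q[abs(q[:,0]-x)<10][:,1]; print(x,len(s),s.min().round(1),s.max().round(1))
```

```text
w1 [424.  82.] 188 [ 0.1 31.9] 7.9 [-7.7 24. ] [ 7.1 39. ]
w1 [418. 137.] 157 [  0.4 -31.9] 8.0 [ -7.7 -39.2] [  8.4 -24.6]
scene [317. 230.] 41 [-1.2 29.6] 8.1 [-9.2 21.7] [ 6.2 37.4]
scene [313. 253.] 40 [ -1.2 -34.7] 7.7 [ -8.2 -42.2] [  6.4 -27.3]
boat [[-162.9  -27.5]
 [ -54.4   17. ]]
-150 135 -28.6 18.3
-130 126 -27.6 19.1
-110 57 -28.2 -15.7
-90 81 -27.5 18.2
-70 137 -28.1 16.7
```

Same-image check: the boat is about 2.5 mm off centre towards -y. Pushing on at a slight diagonal (about 4.5°) will shift it over.

apply_moves(
  plan=[
    [0,0.014,-0.0012,0,0,0,1],
    [0,0.028,-0.0026,0,0,0,1],
    [0,0.042,-0.004,0,0,0,1],
    [0,0.056,-0.0054,0,0,0,1],
    [0,0.07,-0.0068,0,0,0,1],
  ],
)

```text
clock: 9.1
tool_pos: [0.5955, -0.1743, 0.0256]
orientation: [[-0.0, -0.235, 0.972], [0.0, 0.972, 0.235], [-1.0, 0.0, -0.0]]
contact_force: [0.6, -0.4, -0.8]
finger_gap: 0.0005
```

apply_moves(
  plan=[
    [0,0.01,-0.001,0,0,0,1],
    [0,0.02,-0.002,0,0,0,1],
    [0,0.03,-0.003,0,0,0,1],
    [0,0.03,-0.003,0,0,0,1],
  ],
)

```text
clock: 9.5
tool_pos: [0.5926, -0.1657, 0.0257]
orientation: [[-0.0, -0.235, 0.972], [0.0, 0.972, 0.235], [-1.0, 0.0, -0.0]]
contact_force: [0.0, 0.8, -0.7]
finger_gap: 0.0002
```

Run:
```python
from h import *
tcp()
tug('wrist')
p,d,m=grab('wrist'); w=cloud(d,m); g=G(w); h=w[...,2]; save('w5.png',p)
top=(h>.036)&(h<.045)&(abs(g[...,0])<25)&(abs(g[...,1])<60)
k,lab,st,cen=cv2.connectedComponentsWithStats(top.astype(np.uint8))
for i in range(1,k):
    if st[i,4]<20: continue
    q=g[lab==i]; c,r=cv2.minEnclosingCircle(q.astype(np.float32)); print(cen[i].round(),st[i,4],np.round(c,1),round(r,1))
go(list(W(-110,0))+[.0255],13.6)
```

```text
t 9.5 tcpG [-141.7    0.8] z 0.0257 F [ 0.   0.8 -0.7]
wrist red 5176 [-76.7  -0.1] [110.2  43.9] 0.1 fw [-131.8  -22.1] [-21.6  21.9]
t 9.6 pos [ 0.5927 -0.166   0.0257] shift [0.001 0.107 0.002] turn [-0.  0. -0.] F [0.7 0.6 0.1]
```

Boat at (-77, -0.1), 0.1°. Straight on through the gap, watching the force.

apply_moves(
  plan=[
    [0,0.014,0,0,0,0,1],
    [0,0.028,0,0,0,0,1],
    [0,0.042,0,0,0,0,1],
    [0,0.056,0,0,0,0,1],
    [0,0.07,0,0,0,0,1],
  ],
)

```text
clock: 10.1
tool_pos: [0.5878, -0.1454, 0.0258]
orientation: [[0.0, -0.235, 0.972], [-0.0, 0.972, 0.235], [-1.0, -0.0, 0.0]]
contact_force: [0.6, -2.4, 0.6]
finger_gap: 0.0004
```

apply_moves(
  plan=[
    [0,0.014,0,0,0,0,1],
    [0,0.028,0,0,0,0,1],
    [0,0.042,0,0,0,0,1],
    [0,0.056,0,0,0,0,1],
    [0,0.07,0,0,0,0,1],
  ],
)

```text
clock: 10.6
tool_pos: [0.5828, -0.125, 0.0258]
orientation: [[0.0, -0.235, 0.972], [-0.0, 0.972, 0.235], [-1.0, -0.0, 0.0]]
contact_force: [0.6, -2.2, 1.9]
finger_gap: 0.0005
```

Run:
```python
from h import *
tcp()
tug('wrist'); 
p,d,m=grab('scene'); save('s2.png',cv2.resize(p[190:330,220:380],None,fx=5,fy=4.2,interpolation=cv2.INTER_CUBIC)[:600])
```

```text
t 10.6 tcpG [-99.9   0.7] z 0.0258 F [ 0.6 -2.2  1.9]
wrist red 5215 [-34.9  -0.3] [ 44.  110.1] 89.9 fw [-89.9 -22.3] [20.2 21.7]
```

View pics/s2.png

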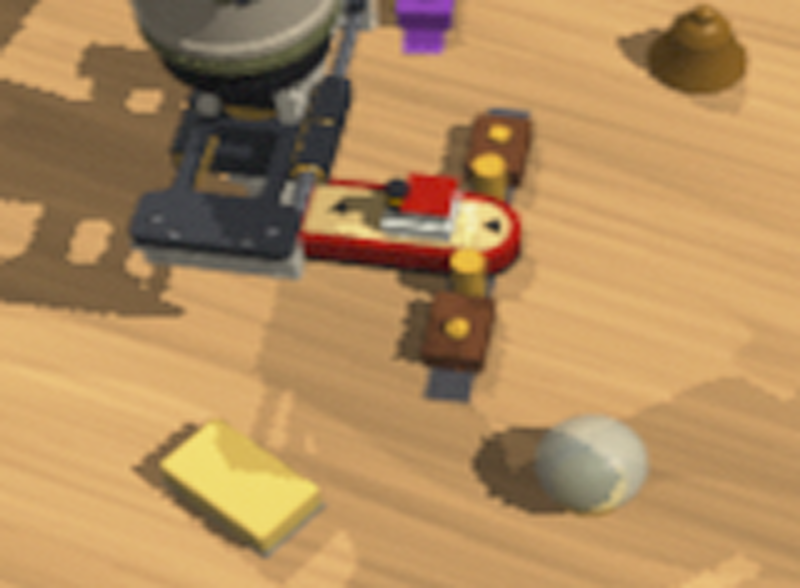

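Crop: the bow has entered cleanly between the pillars at (487,175) and (467,270), with no contact force. I continue.

apply_moves(
  plan=[
    [0,0.014,0,0,0,0,1],
    [0,0.028,0,0,0,0,1],
    [0,0.042,0,0,0,0,1],
    [0,0.056,0,0,0,0,1],
    [0,0.07,0,0,0,0,1],
  ],
)

```text
clock: 11.2
tool_pos: [0.5776, -0.1044, 0.0255]
orientation: [[-0.0, -0.235, 0.972], [0.0, 0.972, 0.235], [-1.0, 0.0, -0.0]]
contact_force: [-0.5, -0.9, 0.4]
finger_gap: 0.0004
```

apply_moves(
  plan=[
    [0,0.014,0,0,0,0,1],
    [0,0.028,0,0,0,0,1],
    [0,0.042,0,0,0,0,1],
    [0,0.056,0,0,0,0,1],
    [0,0.07,0,0,0,0,1],
  ],
)

```text
clock: 11.7
tool_pos: [0.5728, -0.0841, 0.0256]
orientation: [[-0.0, -0.235, 0.972], [-0.0, 0.972, 0.235], [-1.0, 0.0, -0.0]]
contact_force: [-0.8, -0.8, -0.5]
finger_gap: 0.0006
```

apply_moves(
  plan=[
    [0,0.014,0,0,0,0,1],
    [0,0.028,0,0,0,0,1],
    [0,0.042,0,0,0,0,1],
    [0,0.056,0,0,0,0,1],
    [0,0.07,0,0,0,0,1],
  ],
)

```text
clock: 12.2
tool_pos: [0.5679, -0.0637, 0.0256]
orientation: [[-0.0, -0.235, 0.972], [-0.0, 0.972, 0.235], [-1.0, -0.0, -0.0]]
contact_force: [0.4, -0.4, -0.3]
finger_gap: 0.0004
```

Run:
```python
from h import *
tcp()
tug('wrist'); go(list(W(7,0))+[.0255],13.6)
```

```text
t 12.2 tcpG [-36.8   0.8] z 0.0256 F [ 0.4 -0.4 -0.3]
wrist red 5228 [28.3 -0.4] [110.2  44.1] 0.2 fw [-26.9 -22.5] [83.4 21.6]
t 12.25 pos [ 0.5678 -0.0632  0.0256] shift [0.    0.144 0.002] turn [-0. -0. -0.] F [0.  0.7 0.3]
```

apply_moves(
  plan=[
    [0,0.014,0,0,0,0,1],
    [0,0.028,0.001,0,0,0,1],
    [0,0.042,0.001,0,0,0,1],
    [0,0.056,0.001,0,0,0,1],
    [0,0.07,0.001,0,0,0,1],
  ],
)

```text
clock: 12.75
tool_pos: [0.5634, -0.0433, 0.0257]
orientation: [[0.0, -0.235, 0.972], [-0.0, 0.972, 0.235], [-1.0, -0.0, 0.0]]
contact_force: [0.7, -0.2, 0.5]
finger_gap: 0.0001
```

apply_moves(
  plan=[
    [0,0.016,0,0,0,0,1],
    [0,0.032,0,0,0,0,1],
    [0,0.048,0,0,0,0,1],
    [0,0.064,0,0,0,0,1],
    [0,0.08,0,0,0,0,1],
  ],
)

```text
clock: 13.25
tool_pos: [0.5577, -0.0199, 0.0257]
orientation: [[0.0, -0.235, 0.972], [-0.0, 0.972, 0.235], [-1.0, -0.0, 0.0]]
contact_force: [0.2, -2.0, 1.5]
finger_gap: 0.0006
```

Run:
```python
from h import *
tcp()
tug('wrist')
```

```text
t 13.25 tcpG [8.2 0.4] z 0.0257 F [ 0.2 -2.   1.5]
wrist red 5207 [73.3 -0.8] [ 43.9 110.2] 89.7 fw [ 18.2 -22.9] [128.4  21.1]
```

Stern 18 mm past the line. I back off along -x, then lift.

apply_moves(
  plan=[
    [0,-0.02,0,0,0,0,1],
    [0,-0.06,0,0,0,0,1],
    [0,-0.12,0,0,0,0,1],
    [0,-0.18,0,0,0,0,1],
    [0,-0.18,0,0,0,0,1],
  ],
)

```text
clock: 13.8
tool_pos: [0.5712, -0.0761, 0.0259]
orientation: [[0.001, -0.232, 0.973], [-0.001, 0.973, 0.232], [-1.0, -0.001, 0.001]]
contact_force: [0.5, 0.7, 0.7]
finger_gap: 0.0007
```

apply_moves(
  plan=[
    [-0.1,0,0,0,0,0,1],
    [-0.25,0,0,0,0,0,1],
    [-0.4,0,0,0,0,0,1],
    [-0.5,-0.1,0,0,0,0,1],
    [-0.5,-0.2,0,0,0,0,1],
  ],
)

```text
clock: 14.3
tool_pos: [0.588, -0.1326, 0.1826]
orientation: [[0.01, -0.236, 0.972], [-0.003, 0.972, 0.236], [-1.0, -0.005, 0.009]]
contact_force: [0.7, -0.2, 0.1]
finger_gap: 0.0004
```

apply_moves(
  plan=[
    [0,0,0,0,0,0,1],
    [0,0,0,0,0,0,1],
    [0,0,0,0,0,0,1],
    [0,0,0,0,0,0,1],
    [0,0,0,0,0,0,1],
  ],
)

```text
clock: 14.8
tool_pos: [0.5842, -0.1303, 0.1751]
orientation: [[-0.001, -0.236, 0.972], [0.0, 0.972, 0.236], [-1.0, 0.001, -0.001]]
contact_force: [0.7, 0.7, -0.2]
finger_gap: 0.0003
```

Run:
```python
from h import *
tcp(); tug('wrist'); tug('scene')
f=np.load('scene1.npz'); p,d,m=grab('scene'); w=cloud(d,m); save('s3.png',p)
for n,c in dict(bell=(.402,.028),globe=(.685,.076),block=(.745,-.066)).items():
    o=[]
    for W_ in (f['w'],w):
        s=(np.hypot(W_[...,0]-c[0],W_[...,1]-c[1])<.06)&(W_[...,2]>.01)&(W_[...,2]<.07); o.append(np.r_[W_[s].mean(0)])
    print(n,np.round((o[1]-o[0])*1000,1))
```

```text
t 14.8 tcpG [-105.3    0.6] z 0.1751 F [ 0.7  0.7 -0.2]
wrist red 982 [46.9 -0.8] [55.9 43.8] 0.1 fw [ 18.9 -22.8] [74.9 21.1]
scene red 233 [72.  -2.7] [ 46.4 108. ] 90.0 fw [ 18.  -25.9] [126.   20.5]
bell [-0.3  0.1 -0.8]
globe [0.  0.  0.1]
block [ 0.2 -0.  -0.1]
```

View pics/s3.png

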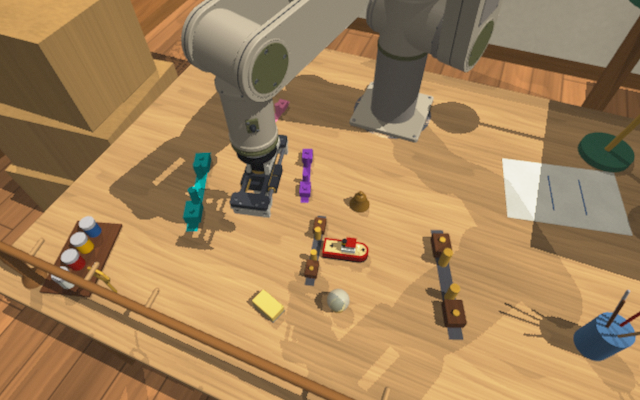

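The boat (345,248) is past the small gauge (316,247), standing flat, with the hand clear and the bystanders in place. I hand in.

```bash
python3 -c "
from rig import close_job
print(close_job())"
```

```text
the job is handed in; nothing more can be done
None
```

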